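# Open the dispenser's gate by counted turns

### The arm

A 6-joint arm with a two-finger parallel gripper is mounted at the origin on a cart in front of the work surface, level with it; the furniture and walls round the work are solid. World frame = base frame: x ahead of the robot, y to its left, z up, the work surface at z = 0. Lengths are in m, angles in rad, forces in N, time in s.
With the tool pointing down it reaches from about 0.3 to 0.775 m from the base axis. Payload 14.6 kg.
Tool frame: the origin (TCP) lies at the very end of the fingers, on their centre line; the grasp point (between the pads) lies 19 mm behind it; z points along the fingers, y is the line along which they close (so a half turn about z gives the same grasp; the last joint's range is limited). The gripper opens to 94 mm and grips with 3 to 60 N. Pads are 16 mm wide; open, the fingers measure 119 mm over their backs; the gripper's body (75 mm by 177 mm) begins 78 mm behind the grasp point.
Start: joints at [-1.337, 0.3, 1.521, -0, 1.321, -0.067], TCP at [0.163, -0.525, 0.205] pointing down, gripper open.
Joint ranges: [-3.03, 3.03], [-0.79, 2.21], [0.23, 2.52], [-1.04, 4.18], [0, 3.07], [-2.55, 2.55]. Speed limits (rad/s): [2.22, 2.22, 2.57, 3.14, 3.14, 3.14].

### API

Orientations are given as [roll, pitch, yaw] about the fixed x, y, z axes, in that order (R = Rz(yaw) Ry(pitch) Rx(roll)).
In Python, from station import ctrl gives the robot as it stands.
- The arm moves only by the shell command python3 -m pendant 'ROWS' [OPENING] [FORCE]. ROWS is JSON, a list of rows, each a list of 2 entries, a list of its own where there are three numbers: the shift along the world's x, y, z in cm, then the turn about the world's z in rad. A call has 1 to 20 rows; each row shifts and turns the commanded pose from where the row before left it; what a row does not reach is not made up. A row lasts 1/12 s, in which the tool goes at most 41.7 mm and 7.16 degrees, less where a joint would pass 70% of its speed; a pose out of reach is approached as far as the arm can. A call is refused whole if a number of a shift passes 4.17 or a number of a turn 0.125, either way. A call with a gripper value outside its range is refused whole. OPENING is the opening, from 0 (shut) to 1 (fully open), set as the call begins (- or left out, the last holds). The fingers move at their own pace and stop on an object; FORCE is the grip in N (left out, the last holds). Time passes only in rows, so rows that do not move let the fingers close. It gives the time, the measured TCP pose, the force, the opening and the grip force at its end, in the units of the state.
- ctrl.get_obs(): the state, without advancing time (a new reading comes with each control period).
- ctrl.camera(name): name is "side" or "top"; returns a dict with "color" (480x640x3 uint8, red, green, blue), "intrinsics" (3x3 intrinsics, pixels), "camera_from_world" (4x4, takes a point from world to camera coordinates). Camera axes: x right, y down, z forward; pixel columns grow to the right and rows downward; lengths in m; the calibration is good to about 2 mm. A picture is of the moment at which its call begins. There is no depth.
- ctrl.hand_in(): hands the job in; it is judged then, once.
The state is a dict: "time_s": time; "qpos": joint angles; "joint_vel": joint speeds; "tau": joint torques, N m; "ee_pos": TCP position; "eef_rot": TCP orientation; "force": force on the tool from outside, world axes, zero at the start; "moment": the same for the moment, N m; "grip_width": finger opening in m; "grip_force": force on a finger pad.
Only numpy, scipy, OpenCV 4.12 (cv2) and the standard library are available. Lean on these libraries where they do the work, as an engineer would, in place of code of your own. Each camera call takes 0.05 s, during which the arm holds its last target. There are 200 camera calls.

### The job

First stand the espresso cup upright on the round mat under the dispenser's chute, in the middle, and let go of it; only then swing the locking lever of the dispenser a quarter turn anticlockwise, to its loose stop. Then open the gate by one and a half turns of the handwheel, anticlockwise, counting only from where the wheel's free play is taken up and the gate begins to rise (20 mm a turn, so 30 mm in all), and let go. Leave everything else on the counter standing where it is.

Things in the scene. Friction and masses are not known exactly. Their poses are not given: they have to be found in the camera images.
- dispenser: Fixed white and steel dispenser, 290 deep, 340 wide, 305 mm high. Origin on the worktop under its middle; x from front to back, y to its left, z up. Right half: hopper with a chute; left half: console whose face slopes 35 deg down to the front, with handwheel and locking lever. Its normal u is (-0.574, 0, 0.819) in this frame; anticlockwise is as seen looking at the face, against u.
- spout_spot (a point): Middle of the top of a fixed round wooden mat (95 mm across, 8 mm high) under the chute, where the cup shall stand. Axes as the dispenser's. The chute's lip, 90 mm wide, is 15 mm behind this point and 95 to 125 mm above the worktop: a gripper straight above a cup here would strike it; lean it back towards the front by about 40 degrees.
- wheel_center (a point): Point on the handwheel's axis, level with point wheel_handle, 92 mm off the console's face; axes as the dispenser's. The dark steel wheel turns about u through here; it is 134 mm across, its rim 45 to 59 mm off the face. Anticlockwise opens. Free play on the stem: at the start 1.3 to 3.0 rad of it lie in the opening sense.
- wheel_handle (a point): On the axis of the wheel's wooden handle, a pin along u, 22 mm thick, 50 mm long, that spins freely, so fingers can hold it and be led round without turning. The point is 30 mm above its foot, 20 mm below its end, 60 mm from the wheel's axis. In the play the wheel turns alone almost freely (0.03 N m); then it takes the stem along (0.15 N m).
- gate (a joint): Rise of the steel gate plate (90 mm wide) at the front of the hopper, m: 0 shut (as at the start), 0.045 fully up. 20 mm a turn of the stem (3.18 mm/rad); it does not move while the wheel is only in its play, and stays where it is left.
- gate_pointer (a point): Tip of the black pointer on the gate, about 205 mm above the worktop when shut; it rises with the gate beside a scale with ticks 5 mm apart on the hopper's right guide.
- lock (a joint): Angle of the locking screw, rad: 0 to 0.12 (tight) at the start, 1.57 at its loose stop; anticlockwise loosens. While tight, its toe props a lug of the stem, so that the wheel turns only in its play. Stiff (0.12 N m), stays where it is left.
- lock_pivot (a point): Point on the locking screw's axis (parallel to u), level with point lock_handle, 42 mm off the console's face; axes as the dispenser's.
- lock_handle (a point): On the axis of the wooden grip at the end of the lever, a fixed pin along u, 18 mm thick, 42 mm long; the point is 24 mm above its foot, 18 mm below its end, 75 mm from the screw's axis. Tight, the lever points to the dispenser's left (+y); loose, down the slope to its front.
- cup: Loose white espresso cup with a band, 63 mm across the outside, 51 mm high, walls about 4 mm, 0.11 kg. Ring handle along its own -y: 11 mm thick, 24 mm out, 16 to 49 mm high. Origin at the underside, 13.5 mm off the cup's axis towards the handle. At the start upright in one of three places in the row on the right with tea tin and tumbler, handle within 40 deg of world -x.
- cup_center (a point): Middle of the cup's underside, on the axis of its round body; axes as the cup's (z up).
- tea_tin: Round tea tin, 69 mm across, 89 mm high, upright; bystander. Origin at its underside.
- tumbler: Teal glass tumbler, 68 mm across, 84 mm high, upright; bystander. Origin at its underside.
- pepper_mill: Dark wooden pepper mill, 58 mm across, 170 mm high, upright; bystander behind the row on the right. Origin at its underside.
- spoon: Steel teaspoon, 138 mm long, 12 mm high, lying before the dispenser; bystander. Origin at its underside.
There are look-alikes about, which are no part of the job. What is shaped like the cup but yellow is not meant.

How it is judged:
By the outcome, as a careful person would: the job done as asked, in the order asked, and still so for the second after the job is handed in, with the robot touching nothing.
It also fails if it takes over 72 s, if anything falls off the work surface, if the arm or the gripper's body presses on something with over 40 N, if the wrist force passes 120 N, or if a joint passes its speed limit or range.

## Working session

There is one attempt and no reset: what is moved stays moved. The work goes in short steps, Python scripts to look and compute and a shell command to move; the robot and the scene stay as the last step left them, time stands still between calls to the robot, and variables do not carry over. Pictures are saved under pics/ and viewed, at most 10 in all, crops included, and the job is handed in when it is done.

```bash
mkdir -p pics; ls
python3 - <<'E'
from station import ctrl
import cv2,numpy as np
np.set_printoptions(precision=4,suppress=True)
o=ctrl.get_obs();print(o)
for n in("side","top"):
    c=ctrl.camera(n);cv2.imwrite(f"pics/{n}0.png",c["color"][:,:,::-1]);print(n,c["intrinsics"],np.array(c["camera_from_world"]))
    T=np.array(c["camera_from_world"]);print("pos",-T[:3,:3].T@T[:3,3])
E
```

```text
pics
{'time_s': 0.0, 'qpos': array([-1.3366,  0.3005,  1.5216, -0.    ,  1.3207, -0.0666]), 'joint_vel': array([-0.0007,  0.0018,  0.0029, -0.0008,  0.    , -0.0004]), 'tau': array([ -0.0037, -53.1806, -35.2741,   0.0706,   0.0243,  -0.    ]), 'ee_pos': array([ 0.1629, -0.525 ,  0.2049]), 'eef_rot': array([-3.1404, -0.0001,  0.3008]), 'force': array([ 0.8574, -0.8774,  0.0851]), 'moment': array([ 0.0835, -0.0178, -0.0008]), 'grip_force': 0.0, 'grip_width': 0.09394726564721821}
side [[588.938    0.     325.5263]
 [  0.     588.938  231.8245]
 [  0.       0.       1.    ]] [[ 0.863  -0.5051  0.0095 -0.542 ]
 [-0.2675 -0.4729 -0.8395  0.2327]
 [ 0.4285  0.722  -0.5432  2.0323]
 [ 0.      0.      0.      1.    ]]
pos [-0.3408 -1.631   1.3045]
top [[581.3325   0.     332.3878]
 [  0.     581.3325 239.5594]
 [  0.       0.       1.    ]] [[ 0.0101 -0.9999  0.0104 -0.146 ]
 [-0.9883 -0.0115 -0.1522  0.5477]
 [ 0.1523 -0.0087 -0.9883  1.7572]
 [ 0.      0.      0.      1.    ]]
pos [ 0.2751 -0.1243  1.8215]
```

View pics/side0.png

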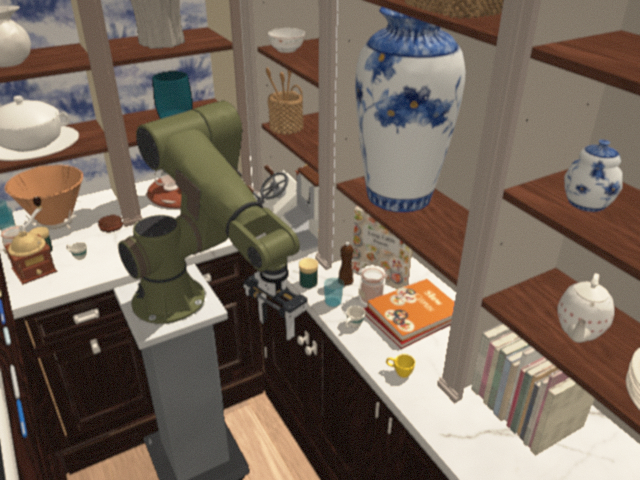

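View pics/top0.png

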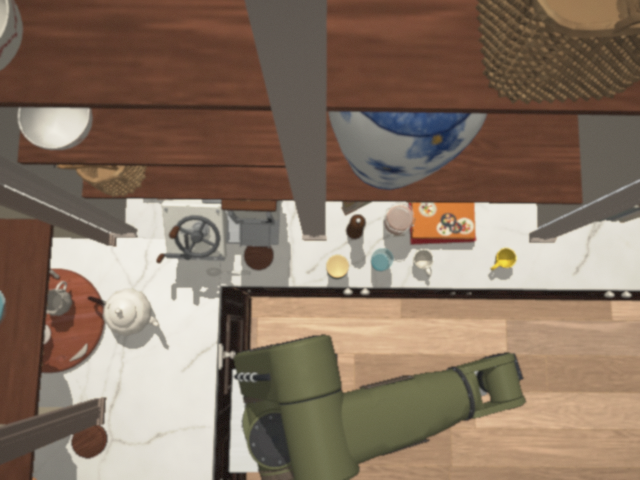

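Run:
```python
import cv2,numpy as np
t=cv2.imread("pics/top0.png");s=cv2.imread("pics/side0.png")
r=lambda im,x,y:cv2.resize(im[y:y+60,x:x+80],(400,300),interpolation=cv2.INTER_CUBIC)
r2=lambda im,x,y:cv2.resize(im[y:y+90,x:x+120],(400,300),interpolation=cv2.INTER_CUBIC)
cv2.imwrite("pics/m1.png",np.vstack([np.hstack([r2(t,155,195),r(t,385,235)]),np.hstack([r2(s,235,165),r(s,320,285)])]))
```

```text
(no output)
```

View pics/m1.png

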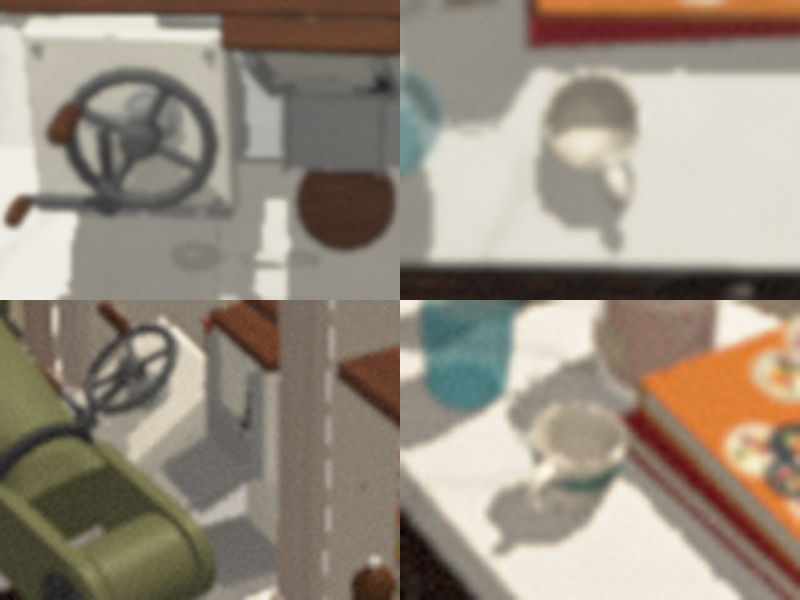

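```bash
cat > h.py <<'E'
import numpy as np,cv2
K={"side":np.array([[588.938,0,325.5263],[0,588.938,231.8245],[0,0,1]]),"top":np.array([[581.3325,0,332.3878],[0,581.3325,239.5594],[0,0,1]])}
from station import ctrl
np.set_printoptions(precision=4,suppress=True)
T={}
def shot(n,f=None):
    c=ctrl.camera(n);T[n]=np.array(c["camera_from_world"]);K[n]=np.array(c["intrinsics"])
    im=np.ascontiguousarray(c["color"][:,:,::-1])
    if f: cv2.imwrite(f,im)
    return im
def ray(n,p):
    R=T[n][:3,:3];return -R.T@T[n][:3,3],R.T@np.linalg.solve(K[n],[p[0],p[1],1])
def plane(n,p,z):
    o,d=ray(n,p);return o+d*(z-o[2])/d[2]
def tri(pt,ps):
    P=[K[n]@T[n][:3] for n in("top","side")]
    X=cv2.triangulatePoints(P[0],P[1],np.array(pt,float).reshape(2,1),np.array(ps,float).reshape(2,1)).ravel();X=X[:3]/X[3]
    e=[np.linalg.norm(proj(n,X)-p) for n,p in(("top",pt),("side",ps))];return X,np.array(e)
def proj(n,X):
    q=K[n]@(T[n][:3]@np.append(X,1));return q[:2]/q[2]
def brown(im):
    h=cv2.cvtColor(im,cv2.COLOR_BGR2HSV);return cv2.inRange(h,(0,90,40),(14,255,190))
def blobs(m,x0,y0,x1,y1,mn=5):
    z=np.zeros_like(m);z[y0:y1,x0:x1]=m[y0:y1,x0:x1]
    n,l,s,c=cv2.connectedComponentsWithStats(z)
    return [(s[i],c[i]) for i in range(1,n) if s[i][4]>=mn]
E
python3 - <<'E'
from h import *
t=shot("top","pics/t1.png");s=shot("side","pics/s1.png")
print("cup rim",tri((423.2,259.4),(356.2,311.4)), "handle end top@z.045",plane("top",(428.4,272),.045))
print("hub",tri((197,234.9),(273.4,187.5)),"rim ctr",tri((197.5,236.7),(274.2,185.4)))
print("wheel handle",tri((174.3,232),(269.5,169.5)))
b=blobs(brown(t),150,200,290,280)
for x in b: print(x)
print("side",*blobs(brown(s),240,150,300,200))
for p in[(240,245.1),(272,247.5)]: print("lip",plane("top",p,.125))
print("mat",plane("top",(258.9,255.5),.008))
for p in[(162.5,201),(222.5,206.6)]: print("back edge",plane("top",p,.25))
E
```

```text
cup rim (array([ 0.4928, -0.4212,  0.0488]), array([1.0592, 0.9747])) handle end top@z.045 [ 0.4516 -0.4358  0.045 ]
hub (array([0.5348, 0.2495, 0.1769]), array([1.0213, 0.7158])) rim ctr (array([0.5315, 0.2434, 0.1896]), array([0.4271, 0.298 ]))
wheel handle (array([0.5379, 0.2975, 0.2342]), array([0.8312, 0.5603]))
(array([222, 200,  55,  11, 555], dtype=int32), array([249.3802, 204.6414]))
(array([170, 227,   9,  11,  62], dtype=int32), array([173.9355, 231.8387]))
(array([245, 247,  27,  22, 493], dtype=int32), array([258.0568, 256.7383]))
(array([158, 255,   6,   7,  23], dtype=int32), array([160.    , 257.6957]))
side (array([290, 150,  10,   8,  42], dtype=int32), array([296.0714, 152.2381])) (array([265, 165,   8,  10,  37], dtype=int32), array([268.5946, 169.6216])) (array([295, 168,   5,   7,  21], dtype=int32), array([297.4762, 170.9524])) (array([247, 185,   6,   7,   9], dtype=int32), array([249.7778, 187.8889]))
lip [0.5169 0.1325 0.125 ]
lip [0.5108 0.0382 0.125 ]
mat [0.5013 0.0899 0.008 ]
back edge [0.6193 0.331  0.25  ]
back edge [0.6056 0.1654 0.25  ]
```

```bash
python3 -m pendant '[[[2.9,0.88,0],0.008],[[2.9,0.88,0],0.008],[[2.9,0.88,0],0.008],[[2.9,0.88,0],0.008],[[2.9,0.88,0],0.008],[[2.9,0.88,-1],0.008],[[2.9,0.88,-2],0.008],[[2.9,0.88,-2],0.008],[[2.9,0.88,-2],0.008],[[2.9,0.88,-2],0.008],[[0,0,0],0]]' 0.6
python3 - <<'E'
from h import *
t=shot("top","pics/t2.png");s=shot("side","pics/s2.png")
r=lambda im,x,y,w,h,W,H:cv2.resize(im[y:y+h,x:x+w],(W,H),interpolation=cv2.INTER_CUBIC)
cv2.imwrite("pics/m2.png",np.vstack([np.hstack([r(t,150,195,120,90,400,300),r(t,385,215,80,60,400,300)]),np.hstack([r(s,235,155,120,90,400,300),r(s,320,265,80,60,400,300)])]))
# mat: use first top picture
t1=cv2.imread("pics/t1.png")
h=cv2.cvtColor(t1,cv2.COLOR_BGR2HSV);m=cv2.inRange(h,(0,50,20),(20,255,140))
pts=[]
for x in range(246,272):
    c=t1[255:280,x].astype(float).sum(1);g=np.diff(c);i=int(np.argmax(g));
    if 0<i<22:
        w=g[i-1:i+2].clip(0);pts.append(plane("top",(x,255+i+.5+(w@[-1,0,1])/w.sum()),.008)[:2])
pts=np.array(pts)
from scipy.optimize import least_squares
f=lambda c:np.hypot(pts[:,0]-c[0],pts[:,1]-c[1])-.0475
q=least_squares(f,[.5,.09],loss="soft_l1",f_scale=.001);print("mat",q.x,q.fun.std())
E
```

```text
time_s: 1.12
ee_pos: [0.4557, -0.4339, 0.1106]
eef_rot: [-3.136, 0.002, 0.385]
force: [-1.2, 0.6, -0.4]
grip_width: 0.0562
grip_force: 0.0
mat [0.5041 0.0915] 0.000590146950793375
```

View pics/m2.png

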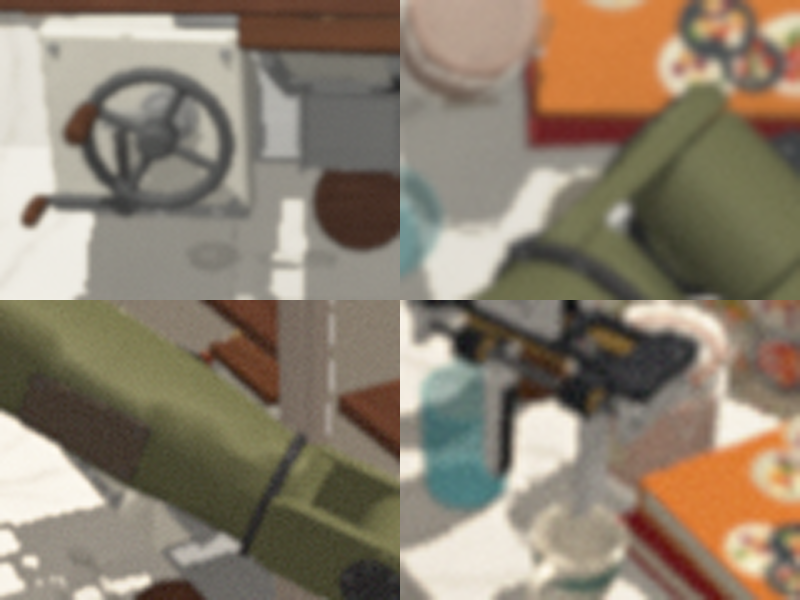

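```bash
python3 -m pendant '[[[-0.2,-0.2,-2],0],[[0,0,-2.5],0],[[0,0,-2.5],0],[[0,0,-2.3],0],[[0,0,0],0],[[0,0,0],0]]' 0.6
python3 -m pendant '[[[0,0,0],0],[[0,0,0],0],[[0,0,0],0],[[0,0,0],0],[[0,0,0],0],[[0,0,0],0],[[0,0,0],0],[[0,0,0],0]]' 0 35
```

```text
time_s: 1.72
ee_pos: [0.4502, -0.4399, 0.0231]
eef_rot: [-3.141, 0.0, 0.38]
force: [0.3, -0.3, -0.1]
grip_width: 0.0564
grip_force: 0.0
time_s: 2.38
ee_pos: [0.451, -0.4393, 0.0225]
eef_rot: [-3.142, -0.0, 0.381]
force: [0.8, -0.2, 1.9]
grip_width: 0.0101
grip_force: 33.6
```

```bash
python3 -m pendant '[[[0,0,1.5],0],[[0,0,3],0],[[0,0,3.5],0],[[0,0,3.5],0],[[0,0,2.5],0],[[0,0,0],0]]' 0 35
python3 -m pendant '[[[-0.3,1.5,0],-0.03],[[-0.4,3,0],-0.03],[[-0.4,3.8,0],-0.03],[[-0.4,3.8,0],-0.03],[[-0.4,3.8,0],-0.03],[[-0.4,3.8,0],-0.03],[[-0.4,3.8,0],-0.03],[[-0.4,3.8,0],-0.03],[[-0.4,3.8,0],-0.03],[[-0.4,3.8,0],-0.03],[[-0.4,3.8,0],-0.03],[[-0.4,3.8,0],-0.03],[[-0.3,3.8,0],-0.03],[[-0.3,3.8,0],-0.03],[[-0.1,2.5,0],-0.03],[[0,1.3,0],0],[[0,0,0],0],[[0,0,0],0]]'
python3 - <<'E'
from h import *
t=shot("top","pics/t3.png");s=shot("side","pics/s3.png")
r=lambda im,x,y,w,h,W,H:cv2.resize(im[y:y+h,x:x+w],(W,H),interpolation=cv2.INTER_CUBIC)
cv2.imwrite("pics/m3.png",np.hstack([r(t,200,215,120,120,400,400),r(s,220,160,120,120,400,400)]))
E
```

```text
time_s: 2.88
ee_pos: [0.4523, -0.4407, 0.1684]
eef_rot: [3.134, -0.003, 0.381]
force: [-0.3, -0.4, -0.0]
grip_width: 0.0101
grip_force: 33.9
time_s: 4.38
ee_pos: [0.3966, 0.0999, 0.1618]
eef_rot: [3.141, 0.001, -0.067]
force: [0.4, 0.3, -2.1]
grip_width: 0.0105
grip_force: 33.9
```

View pics/m3.png

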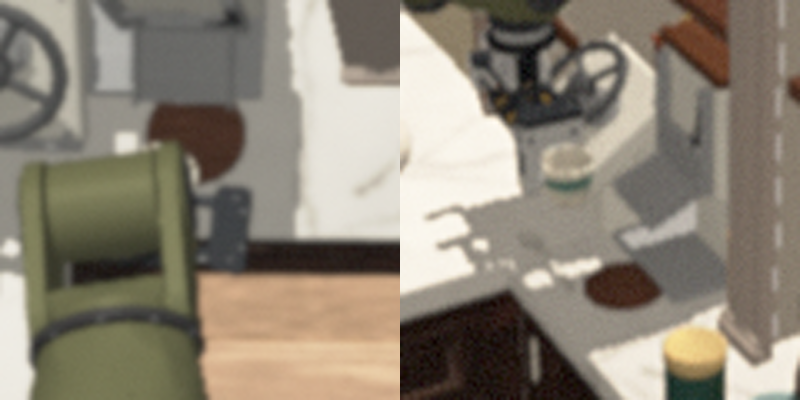

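Run:
```python
from h import *
s=shot("side");shot("top")
b=blobs(brown(s),265,230,310,262,60);print(b)
for q in b: print("mat",plane("side",q[1],.008), plane("side",(q[0][0]+q[0][2]/2-.5,q[0][1]+q[0][3]/2-.5),.008))
h=cv2.cvtColor(s,cv2.COLOR_BGR2HSV)
print("rim eye",plane("side",(270.7,207.4),.190))
# band (teal) centroid
m=cv2.inRange(h,(70,40,30),(100,255,200));print(blobs(m,255,200,290,222,3))
```

```text
[(array([276, 240,  22,  12, 200], dtype=int32), array([286.12 , 245.725]))]
mat [0.4974 0.0817 0.008 ] [0.4994 0.0823 0.008 ]
rim eye [0.4453 0.0947 0.19  ]
[(array([269, 215,   6,   2,   8], dtype=int32), array([271.25 , 215.375]))]
```

```bash
python3 -m pendant '[[[0,0,-2],0],[[0,0,-3],0],[[0,0,-3],0],[[0,0,-2.9],0],[[0,0,0],0],[[1,-0.2,0],0],[[1.5,-0.2,0],0],[[1.5,-0.2,0],0],[[1,-0.2,0],0],[[1,-0.1,0],0],[[0,0,0],0],[[0,0,0],0]]'
python3 - <<'E'
from h import *
print(ctrl.get_obs()["ee_pos"])
t=shot("top","pics/t4.png");s=shot("side","pics/s4.png")
r=lambda im,x,y,w,h,W,H:cv2.resize(im[y:y+h,x:x+w],(W,H),interpolation=cv2.INTER_CUBIC)
cv2.imwrite("pics/m4.png",np.hstack([r(t,230,215,60,80,390,520),r(s,250,205,60,80,390,520)]))
E
```

```text
time_s: 5.58
ee_pos: [0.4576, 0.0904, 0.0543]
eef_rot: [-3.141, -0.001, -0.07]
force: [0.2, 0.9, -1.8]
grip_width: 0.01
grip_force: 34.2
[0.4576 0.0904 0.0543]
```

View pics/m4.png

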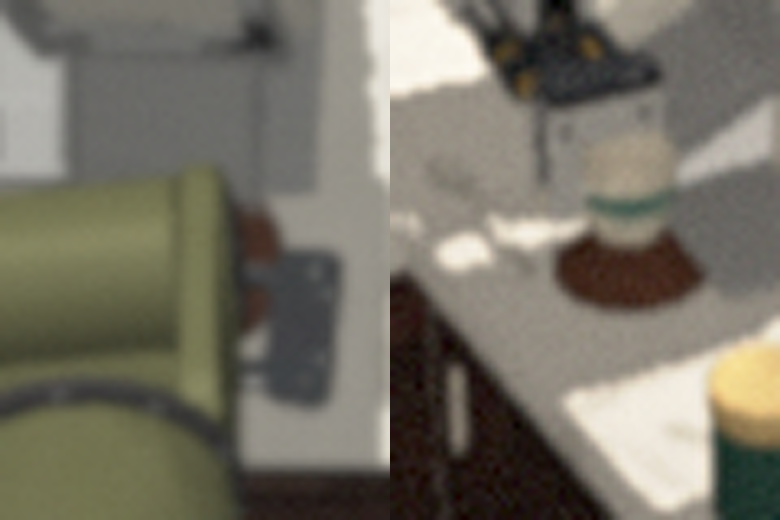

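```bash
python3 -m pendant '[[[0.1,0.2,-0.8],0],[[0,0,-0.8],0],[[0,0,-0.6],0],[[0,0,0],0],[[0,0,0],0]]'
python3 -m pendant '[[[0,0,-0.1],0],[[0,0,-0.05],0],[[0,0,0],0],[[0,0,0],0]]'
```

```text
time_s: 6.1
ee_pos: [0.4575, 0.0927, 0.0308]
eef_rot: [3.141, 0.001, -0.069]
force: [0.3, 0.5, -1.4]
grip_width: 0.0101
grip_force: 34.0
time_s: 6.43
ee_pos: [0.4579, 0.0927, 0.03]
eef_rot: [-3.142, -0.0, -0.069]
force: [-0.3, 0.1, -1.0]
grip_width: 0.0099
grip_force: 34.1
```

```bash
python3 -m pendant '[[[0,0,-0.1],0],[[0,0,0],0],[[0,0,0],0]]'
python3 -m pendant '[[[0,0,-0.1],0],[[0,0,0],0],[[0,0,0],0]]'
```

```text
time_s: 6.68
ee_pos: [0.4581, 0.0928, 0.0296]
eef_rot: [-3.141, -0.0, -0.069]
force: [-6.4, 0.3, 11.2]
grip_width: 0.01
grip_force: 34.9
time_s: 6.93
ee_pos: [0.4581, 0.0929, 0.0291]
eef_rot: [-3.141, -0.001, -0.069]
force: [-9.8, -0.1, 18.9]
grip_width: 0.0106
grip_force: 35.9
```

```bash
python3 -m pendant '[[[0,0,0.15],0],[[0,0,0],0],[[0,0,0],0],[[0,0,0],0],[[0,0,0],0],[[-0.5,0,0],0],[[-1.5,0.1,0],0],[[-2,0.1,0],0],[[-2,0.1,2],0],[[-2,0.1,4],0],[[0,0,4],0],[[0,0,4],0],[[0,0,4],0],[[0,2,4],0],[[0,3,4],0],[[0,3,4],0],[[0,0,0],0]]' 0.4
python3 - <<'E'
from h import *
print(ctrl.get_obs()["ee_pos"])
t=shot("top","pics/t5.png");s=shot("side","pics/s5.png")
r=lambda im,x,y,w,h,W,H:cv2.resize(im[y:y+h,x:x+w],(W,H),interpolation=cv2.INTER_CUBIC)
cv2.imwrite("pics/m5.png",np.hstack([r(t,150,195,140,100,400,286)[:,:],r(s,235,165,90,100,400,444)[:286]]))
cv2.imwrite("pics/m5.png",np.hstack([r(t,150,195,133,150,400,450),r(s,220,150,100,112,400,450)]))
E
```

```text
time_s: 8.35
ee_pos: [0.3801, 0.1682, 0.3163]
eef_rot: [-3.138, -0.008, -0.067]
force: [-0.4, -0.3, 0.5]
grip_width: 0.0375
grip_force: 0.0
[0.3801 0.1682 0.3163]
```

View pics/m5.png

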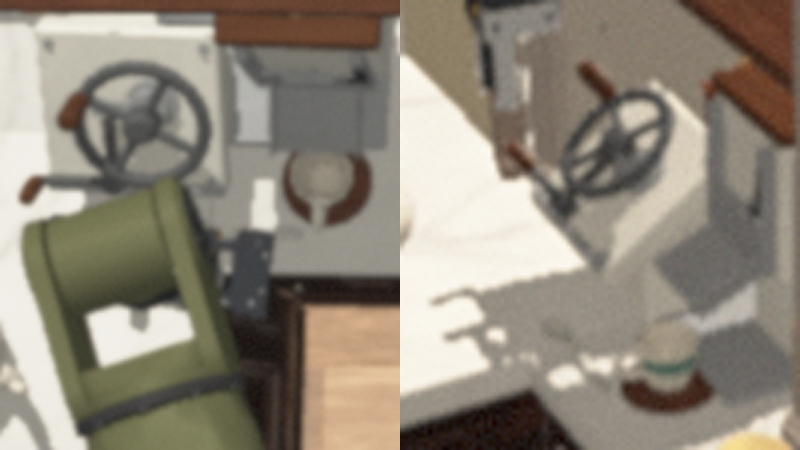

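Run:
```python
from h import *
shot("top");shot("side")
t=cv2.imread("pics/t5.png");s=cv2.imread("pics/s5.png")
bt=blobs(brown(t),150,215,185,270);bs=blobs(brown(s),243,160,275,200)
for b in bt+bs: print(b[0],b[1])
def pca(m,b):
    x,y,w,h,_=b[0];p=np.argwhere(m[y:y+h,x:x+w])[:,::-1]+[x,y];c=p.mean(0);u,sv,v=np.linalg.svd(p-c);k=(p-c)@v[0];return c+v[0]*k.min(),c+v[0]*k.max()
for b in bt: print("t",*pca(brown(t),b))
for b in bs: print("s",*pca(brown(s),b))
W,e=tri((197.05,237.56),(273.75,184.9));print("rim c",W,e)
print("lever hub",tri(((117+.5)/3.0075-.5+150,(185.5)/3.0075-.5+195),((566-400.5)/4-.5+220,205.5/4-.5+150)))
yaw=-.07
ex=np.array([np.cos(yaw),np.sin(yaw),0]);ey=np.array([-ex[1],ex[0],0]);u=-.574*ex+.819*np.array([0,0,1])
print("spot .503,.09 -> wheel rel disp", (W-[.503,.09,0])@ex,(W-[.503,.09,0])@ey)
for a in bt:
  for c in bs:
    X,e=tri(a[1],c[1])
    if e.max()<4: print("pin",X,e,"rel W along u, e1(upslope), ey:",(X-W)@u,(X-W)@(np.cross(ey,u)),(X-W)@ey)
```

```text
[170 227   9  11  62] [173.8387 231.9032]
[158 255   6   7  23] [160.     257.6957]
[265 166   8   9  37] [268.6486 169.6486]
[246 186   7   6  22] [248.8636 188.4091]
t [176.427  226.7142] [171.4366 236.719 ]
t [162.1635 254.4435] [157.8626 260.9086]
s [265.2241 165.8005] [272.2907 173.7413]
s [245.9613 186.0475] [252.019  190.9766]
rim c [0.5291 0.2438 0.1922] [0.6383 0.4449]
lever hub (array([0.4866, 0.2843, 0.111 ]), array([0.936 , 0.6663]))
spot .503,.09 -> wheel rel disp 0.015323363190275344 0.15524472428395503
pin [0.5368 0.2997 0.233 ] [0.2491 0.168 ] rel W along u, e1(upslope), ey: 0.03125350825471428 0.02651730736349131 0.05626080008716916
pin [0.4746 0.3629 0.1345] [0.4273 0.2955] rel W along u, e1(upslope), ey: -0.011246638273208999 -0.08447464685661983 0.11499675559063402
```

```bash
python3 -m pendant '[[[0.9,2.8,0],-0.1],[[1.4,2.8,0],-0.115],[[1.4,2.8,0],-0.115],[[1.4,2.8,0],-0.115],[[1.4,2.8,0],-0.115],[[1.4,2.8,0],-0.115],[[1.4,2.7,0],-0.11],[[0,0,-2],0],[[0,0,-2],0],[[0,0,-2],0],[[0,0,0],0],[[0,0,0],0]]' 0.43
python3 - <<'E'
from h import *
print(ctrl.get_obs()["qpos"])
t=shot("top","pics/t6.png");s=shot("side","pics/s6.png")
r=lambda im,x,y,w,h,W,H:cv2.resize(im[y:y+h,x:x+w],(W,H),interpolation=cv2.INTER_CUBIC)
cv2.imwrite("pics/m6.png",np.hstack([r(t,130,195,133,150,400,450),r(s,220,150,80,90,400,450)]))
E
```

```text
time_s: 9.55
ee_pos: [0.5169, 0.2415, 0.2399]
eef_rot: [-3.08, 0.077, -0.658]
force: [0.5, -0.0, 1.3]
grip_width: 0.0403
grip_force: 0.0
[0.3265 0.3126 1.4272 0.0992 1.394  2.5411]
```

View pics/m6.png

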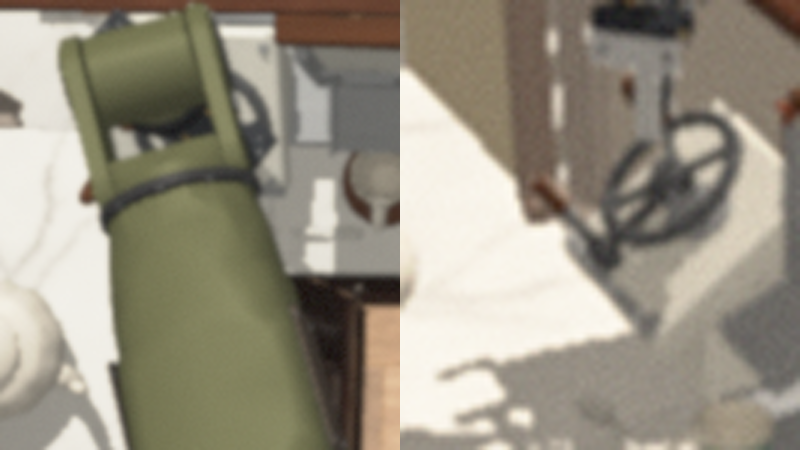

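```bash
python3 -m pendant '[[[0,0,2],0.12],[[0,0,2],0.12],[[0,0,2],0.12],[[0,0,0],0.12],[[0,0,0],0.12],[[0,0,0],0.12],[[0,0,0],0.12],[[0,0,0],0.12],[[0,0,0],0.12],[[0,0,0],0.12],[[0,0,0],0.12],[[0,0,0],0.12],[[0,0,0],0.12],[[0,0,0],0.12],[[0,0,0],0.12],[[0,0,0],0.12],[[0,0,0],0.12],[[0,0,0],0.12],[[0,0,0],0.12],[[0,0,0],0]]'
```

```text
time_s: 11.32
ee_pos: [0.5172, 0.2426, 0.3024]
eef_rot: [-3.08, 0.074, 1.629]
force: [-0.1, 1.3, 0.5]
grip_width: 0.0403
grip_force: 0.0
```

```bash
python3 -m pendant '[[[-0.8,2,0],0.11],[[-0.8,2,0],0.11],[[-0.8,2,0],0.11],[[-0.8,2,0],0.11],[[-0.8,2,0],0.11],[[-0.9,2,0],0.11],[[0,0,-3],0],[[0,0,-3],0],[[0,0,-3],0],[[0,0,-3],0],[[0,0,0],0],[[0,0,0],0]]' 0.55
```

```text
time_s: 12.32
ee_pos: [0.4682, 0.3622, 0.1815]
eef_rot: [-3.077, 0.075, 2.28]
force: [-0.4, 0.0, 1.1]
grip_width: 0.0519
grip_force: 0.0
```

```bash
python3 -m pendant '[[[0,0,-1.5],0],[[0,0,-1.5],0],[[0,0,-1.5],0],[[0,0,-1.2],0],[[0,0,0],0],[[0,0,0],0]]'
python3 - <<'E'
from h import *
t=shot("top","pics/t7.png");s=shot("side","pics/s7.png")
r=lambda im,x,y,w,h,W,H:cv2.resize(im[y:y+h,x:x+w],(W,H),interpolation=cv2.INTER_CUBIC)
cv2.imwrite("pics/m7.png",np.hstack([r(t,130,215,80,90,400,450),r(s,215,155,80,90,400,450)]))
E
```

```text
time_s: 12.82
ee_pos: [0.4687, 0.3627, 0.1254]
eef_rot: [-3.079, 0.075, 2.282]
force: [-0.5, 0.9, 0.0]
grip_width: 0.0515
grip_force: 0.0
```

View pics/m7.png

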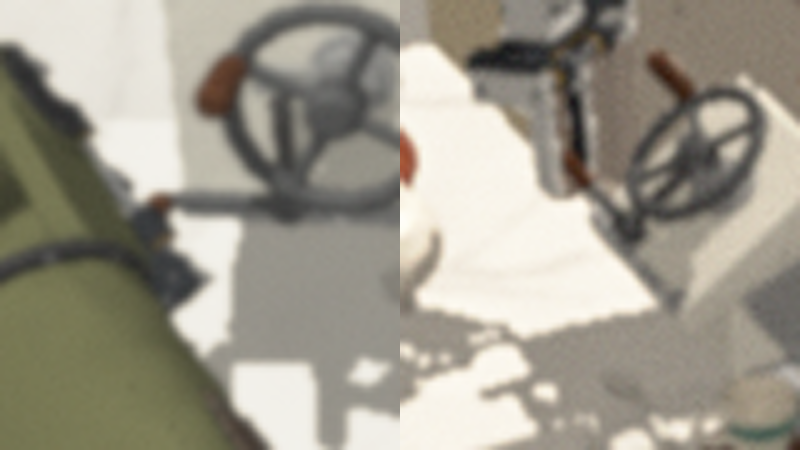

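```bash
python3 -m pendant '[[[-0.5,-0.3,-0.3],0],[[-0.6,-0.2,-0.4],0],[[-0.6,-0.2,-0.4],0],[[-0.5,-0.2,-0.4],0],[[-0.5,-0.3,-0.4],0],[[-0.5,-0.4,-0.4],0],[[-0.6,-0.4,-0.3],0],[[-0.5,-0.4,-0.3],0],[[0,0,0],0]]'
python3 -m pendant '[[[-0.4,-0.5,-0.3],0],[[-0.4,-0.6,-0.2],0],[[-0.4,-0.6,-0.2],0],[[-0.3,-0.7,-0.2],0],[[-0.2,-0.7,-0.1],0],[[-0.2,-0.7,-0.1],0],[[-0.1,-0.6,-0.1],0],[[-0.1,-0.5,0],0],[[0,0,0],0],[[0,0,0],0]]'
python3 - <<'E'
from h import *
t=shot("top","pics/t8.png");s=shot("side","pics/s8.png")
for n,im,b in(("t",t,(140,215,190,300)),("s",s,(235,160,285,230))): print(n,[(x[0].tolist(),x[1]) for x in blobs(brown(im),*b)])
E
```

```text
time_s: 13.67
ee_pos: [0.4204, 0.3438, 0.093]
eef_rot: [-3.08, 0.064, 2.286]
force: [-19.3, 49.0, -21.4]
grip_width: 0.0518
grip_force: 26.2
time_s: 14.5
ee_pos: [0.4044, 0.2889, 0.0832]
eef_rot: [-3.078, 0.075, 2.282]
force: [-0.1, 0.9, -0.7]
grip_width: 0.052
grip_force: 0.0
t [([170, 227, 9, 11, 62], array([173.9516, 232.0323]))]
s [([265, 165, 8, 10, 37], array([268.5676, 169.4595])), ([241, 205, 6, 7, 20], array([243.3, 207.9]))]
```

Run:
```python
from h import *
s=shot("side");shot("top")
P=np.array([.4715,.288,.14]);ey=np.array([.07,.9976,0]);e1=np.array([.817,-.057,.574]);u=np.array([-.5726,.0401,.819])
for a in(.06,.4,.8,1.2,1.4,1.57): print(a,proj("side",P+.075*(np.cos(a)*ey-np.sin(a)*e1)-.003*u))
r=lambda im,x,y,w,h,W,H:cv2.resize(im[y:y+h,x:x+w],(W,H),interpolation=cv2.INTER_CUBIC)
cv2.imwrite("pics/m8.png",r(s,215,150,107,80,800,600))
```

```text
0.06 [249.1943 188.292 ]
0.4 [245.2383 192.9555]
0.8 [242.1967 198.8238]
1.2 [241.3487 204.2703]
1.4 [241.817 206.566]
1.57 [242.6791 208.1946]
```

View pics/m8.png

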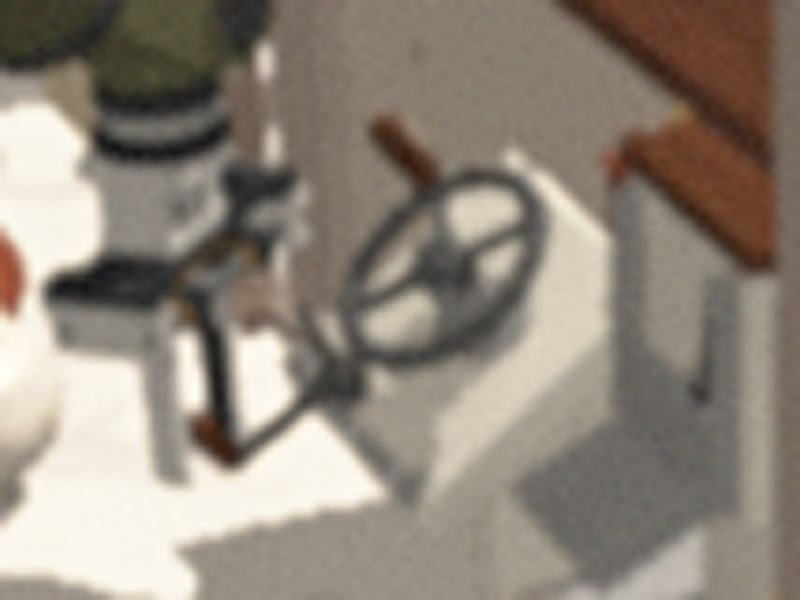

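```bash
python3 -m pendant '[[[0,-0.3,0],0],[[0,-0.2,0],0],[[0,0,0],0]]'
python3 -m pendant '[[[0,-0.2,0],0],[[0,-0.1,0],0],[[0,0,0],0]]'
```

```text
time_s: 14.95
ee_pos: [0.4041, 0.2841, 0.083]
eef_rot: [-3.078, 0.075, 2.283]
force: [-0.6, 0.2, 0.5]
grip_width: 0.0517
grip_force: 0.7
time_s: 15.2
ee_pos: [0.4042, 0.2812, 0.083]
eef_rot: [-3.078, 0.075, 2.283]
force: [-1.8, 1.6, -0.4]
grip_width: 0.0516
grip_force: 0.8
```

```bash
python3 -m pendant '[[[0,-0.2,0],0],[[0,0,0],0]]'
python3 -m pendant '[[[0,-0.2,0],0],[[0,0,0],0]]'
python3 -m pendant '[[[0,-0.2,0],0],[[0,0,0],0]]'
```

```text
time_s: 15.37
ee_pos: [0.4042, 0.2795, 0.083]
eef_rot: [-3.079, 0.074, 2.283]
force: [-1.6, 5.2, -2.0]
grip_width: 0.0518
grip_force: 2.3
time_s: 15.53
ee_pos: [0.4042, 0.2785, 0.0832]
eef_rot: [-3.08, 0.073, 2.283]
force: [-2.5, 12.6, -0.9]
grip_width: 0.0519
grip_force: 5.5
time_s: 15.7
ee_pos: [0.4042, 0.2775, 0.0835]
eef_rot: [-3.082, 0.072, 2.283]
force: [-5.7, 17.0, 2.4]
grip_width: 0.0517
grip_force: 8.6
```

```bash
python3 -m pendant '[[[0,0.4,0],0],[[0,0.2,0],0],[[0,0,2],0],[[0,0,3.5],0],[[0,0,3.8],0],[[0,0,3.8],0],[[0,0,3.8],0],[[0,0,3.8],0],[[0,0,3.8],0],[[1.8,0.2,0],0.112],[[1.8,0.2,0],0.112],[[1.8,0.2,0],0.112],[[1.8,0.2,0],0.112],[[1.8,0.2,0],0.112],[[1.8,0.3,0],0.112],[[2,0.2,0],0.115],[[0,0,0],0],[[0,0,0],0]]' 0.55
```

```text
time_s: 17.2
ee_pos: [0.5326, 0.2958, 0.3273]
eef_rot: [-3.077, 0.074, 3.067]
force: [0.1, -0.0, -0.2]
grip_width: 0.0515
grip_force: 0.0
```

Run:
```python
from h import *
s=shot("side","pics/s9.png");shot("top")
print([(x[0].tolist(),x[1]) for x in blobs(brown(s),235,160,285,230)], ctrl.get_obs()["qpos"])
# pointer: dark pixels near (308,201)
g=cv2.cvtColor(s,cv2.COLOR_BGR2GRAY)
for y in range(176,210): print(y,g[y,300:316])
```

```text
[([265, 166, 8, 9, 37], array([268.6486, 169.6486])), ([241, 208, 6, 5, 12], array([243.5833, 209.6667]))] [ 0.4897  0.366   1.1581 -0.094   1.5883 -1.0071]
176 [123 133 122  98  66  50  51  64  72  75  75  75  72  69  72  73]
177 [121 135 136 122  94  64  53  48  59  68  79  81  79  76  75  78]
178 [118 131 142 139 124  95  71  48  50  58  65  74  76  72  75  71]
179 [120 135 142 139 137 123 103  74  50  47  53  65  75  76  77  78]
180 [115 133 140 141 141 139 125 104  74  54  50  50  62  70  79  76]
181 [113 128 141 144 144 144 138 129 106  86  62  50  53  60  72  71]
182 [114 124 139 136 141 141 138 137 131 115  89  62  49  53  64  69]
183 [111 126 139 140 145 136 138 136 143 139 118  93  60  47  53  57]
184 [109 120 140 139 142 142 141 142 143 140 134 121  98  66  45  51]
185 [110 125 137 140 141 140 140 141 139 139 135 128 110  89  64  56]
186 [112 125 137 141 139 139 141 143 138 134 128 122 111 104  94  86]
187 [109 126 135 143 141 141 145 139 132 122 111 112 107 115 118 130]
188 [114 125 138 143 138 141 139 139 135 113 108 110 106 121 137 146]
189 [115 125 137 138 138 142 143 
[... 736 characters left out ...]

200 [101 101 103 103 107 110 109  99  84  81  95 108 106 115 140 149]
201 [ 96 100  97 100 103 110  98  82  64  77  99 107 108 118 137 155]
202 [101  99  98 101 103 104  97  80  60  72  95 108 107 117 141 150]
203 [ 98  98  93  98 103 105 102  86  78  78  95 106 105 118 136 151]
204 [101  96 101  96 102  99  99  93  93 103 103 106 110 120 145 157]
205 [ 98  96  94  98 103 102  97  96 102 111 112 109 112 120 141 155]
206 [ 98  96  96  96  99 101  96  97 104 112 110 109 108 124 138 154]
207 [ 97 100  97  98  98 100  99 101 100 101 103 113 107 119 141 155]
208 [101 103  94  97  97  97 101 102  97 103 106 105 110 118 141 155]
209 [101 103  97  99  97  99 100  98  99 102 108 109 114 119 138 154]
```

```bash
python3 -m pendant '[[[0,0.3,-2],0],[[0,0,-2.5],0],[[0,0,-2.5],0],[[0,0,-2],0],[[0,0,-1.4],0],[[0,0,0],0],[[0,0,0],0]]'
python3 -m pendant '[[[0,0,0],0],[[0,0,0],0],[[0,0,0],0],[[0,0,0],0],[[0,0,0],0],[[0,0,0],0]]' 0 15
```

```text
time_s: 17.88
ee_pos: [0.5317, 0.2994, 0.2245]
eef_rot: [-3.078, 0.075, 3.069]
force: [-0.4, 0.6, 0.8]
grip_width: 0.0517
grip_force: 0.0
time_s: 18.38
ee_pos: [0.5323, 0.2996, 0.2243]
eef_rot: [-3.079, 0.076, 3.07]
force: [0.2, 0.8, 1.2]
grip_width: 0.022
grip_force: 14.7
```

```bash
cat > path.py <<'E'
import numpy as np,sys
ey=np.array([.07,.9976,0]);e1=np.array([.817,-.057,.574])
def rows(a,n,st=20,r=6.0):
    acc=np.zeros(3);f=lambda t:r*(np.cos(np.radians(t))*e1+np.sin(np.radians(t))*ey)
    for i in range(n):
        d=np.round((f(a+st*(i+1))-f(a)-acc)/.05)*.05;acc+=d;print("[[%.2f,%.2f,%.2f],0],"%tuple(d+0.0),end="")
    print()
rows(float(sys.argv[1]),int(sys.argv[2]),float(sys.argv[3]) if len(sys.argv)>3 else 20)
E
python3 path.py 65 18
```

```text
[[-1.60,0.65,-1.15],0],[[-1.70,-0.05,-1.20],0],[[-1.60,-0.80,-1.10],0],[[-1.35,-1.35,-0.85],0],[[-0.85,-1.85,-0.50],0],[[-0.25,-2.05,-0.10],0],[[0.30,-2.05,0.30],0],[[0.85,-1.75,0.70],0],[[1.30,-1.30,1.00],0],[[1.60,-0.65,1.15],0],[[1.70,0.05,1.20],0],[[1.60,0.75,1.05],0],[[1.30,1.40,0.85],0],[[0.85,1.85,0.50],0],[[0.30,2.05,0.15],0],[[-0.30,2.05,-0.35],0],[[-0.85,1.75,-0.65],0],[[-1.30,1.30,-1.00],0],
```

```bash
python3 -m pendant '[[[-1.60,0.65,-1.15],0],[[-1.70,-0.05,-1.20],0],[[-1.60,-0.80,-1.10],0],[[0,0,0],0]]'
python3 -m pendant '[[[-1.35,-1.35,-0.85],0],[[-0.85,-1.85,-0.50],0],[[-0.25,-2.05,-0.10],0],[[0,0,0],0]]'
cat > see.py <<'E'
from h import *
im=np.mean([shot("side").astype(float) for _ in range(2)],0).mean(2);t=shot("top")
o=ctrl.get_obs();C=np.array([.5075,.2464,.2087]);ey=np.array([.07,.9976,0]);e1=np.array([.817,-.057,.574])
d=o["ee_pos"]-C;print("phi",np.degrees(np.arctan2(d@ey,d@e1)),"r",np.hypot(d@ey,d@e1),"f",o["force"],o["ee_pos"])
p=cv2.imread("pics/s9.png").astype(float).mean(2)
col=im[186:206,306:311].mean(1)
print("gate px diff cols",np.round(im[188:206,307:311].mean(1)-p[188:206,307:311].mean(1)))
print([x[1] for x in blobs(brown(t),150,205,240,262)])
E
python3 see.py
```

```text
time_s: 18.72
ee_pos: [0.4819, 0.2948, 0.1883]
eef_rot: [-3.074, 0.075, 3.07]
force: [6.3, -9.7, 4.5]
grip_width: 0.0221
grip_force: 15.1
time_s: 19.05
ee_pos: [0.4591, 0.2426, 0.1753]
eef_rot: [-3.078, 0.077, 3.069]
force: [3.4, -1.0, -1.2]
grip_width: 0.0225
grip_force: 15.0
phi -175.18887060130066 r 0.058969443831411804 f [ 3.3971 -1.3432 -1.0768] [0.459  0.2448 0.1752]
gate px diff cols [ 1. -2.  0. -1.  0. -1. -0.  1. -1. -1. -0.  1. -0. -1. -1.  0. -0.  1.]
[array([230.9286, 206.8571])]
```

```bash
python3 -m pendant '[[[0.30,-2.05,0.30],0],[[0.85,-1.75,0.70],0],[[1.30,-1.30,1.00],0],[[0,0,0],0]]'; python3 see.py
python3 -m pendant '[[[1.60,-0.65,1.15],0],[[1.70,0.05,1.20],0],[[1.60,0.75,1.05],0],[[0,0,0],0]]'; python3 see.py
```

```text
time_s: 19.53
ee_pos: [0.4847, 0.1923, 0.1956]
eef_rot: [-3.077, 0.075, 3.069]
force: [-1.0, -6.5, -5.7]
grip_width: 0.0223
grip_force: 14.9
phi -114.89014997317379 r 0.06031226243306893 f [-0.7934 -6.6656 -5.4662] [0.4829 0.1933 0.1942]
gate px diff cols [-1. -0. -1.  1. -0. -2. -2.  0. -2. -1.  1.  1. -6. -7.  3. 10.  8.  2.]
[array([230.9286, 206.8571])]
time_s: 20.02
ee_pos: [0.5346, 0.1958, 0.2302]
eef_rot: [-3.078, 0.077, 3.069]
force: [2.5, -8.3, 5.4]
grip_width: 0.0223
grip_force: 14.9
phi -54.0025994414619 r 0.06118748293796752 f [ 4.7783 -7.392   2.9726] [0.5333 0.195  0.2296]
gate px diff cols [  0.  -2.  -0.   0.  -0.  -2.  -2.  -0.  -1.  -1.  -3.  -9. -13.  -4.
   9.  15.  10.   3.]
[array([230.9286, 206.8571])]
```

```bash
python3 -m pendant '[[[1.30,1.40,0.85],0],[[0.85,1.85,0.50],0],[[0.30,2.05,0.15],0],[[-0.30,2.05,-0.35],0],[[-0.85,1.75,-0.65],0],[[-1.30,1.30,-1.00],0],[[0,0,0],0]]'; python3 see.py
python3 -m pendant '[[[-1.60,0.65,-1.15],0],[[-1.70,-0.05,-1.20],0],[[-1.60,-0.80,-1.10],0],[[-1.35,-1.35,-0.85],0],[[-0.85,-1.85,-0.50],0],[[-0.25,-2.05,-0.10],0],[[0,0,0],0]]'; python3 see.py
```

```text
time_s: 20.75
ee_pos: [0.5291, 0.301, 0.2222]
eef_rot: [-3.074, 0.07, 3.072]
force: [-10.6, -8.6, 8.2]
grip_width: 0.0224
grip_force: 15.1
phi 65.6245355260968 r 0.060044225695679056 f [-8.519  -7.0525  5.5883] [0.5309 0.2996 0.2238]
gate px diff cols [  0.  -1.   0.   1.  -0.   0.  -1.   1.  -3.  -9. -23. -27. -15.   6.
  18.  17.   9.   4.]
[array([230.9286, 206.8571])]
time_s: 21.48
ee_pos: [0.4583, 0.2435, 0.1753]
eef_rot: [-3.078, 0.075, 3.069]
force: [-4.7, -0.3, 1.3]
grip_width: 0.0222
grip_force: 15.2
phi -176.01255429279473 r 0.05954081274405043 f [-7.1002  0.0649  4.1268] [0.4583 0.2457 0.1751]
gate px diff cols [ -1.  -2.  -0.   0.   0.  -1.  -2.  -7. -21. -27. -26. -14.  -2.  11.
  18.  17.   8.   4.]
[array([230.9286, 206.8571])]
```

```bash
cat >> see.py <<'E'
P0=plane("side",(308.3,202),.205);mm=(proj("side",P0)-proj("side",P0+[0,0,.03]))/30;print("px/mm",mm,P0)
np.save("im_%d.npy"%round(o["time_s"]*100),im)
a=p[184:208,305:312];b=im[184:208,305:312];bg=np.maximum(a,b);y=np.arange(184,208)[:,None]
def cen(q):
    w=(bg-q)
    w[w<5]=0
    return (w*y).sum()/w.sum(),w.sum()
A,B=cen(a),cen(b);print("centroids",A,B,"rise mm",(A[0]-B[0])/mm[1])
E
python3 see.py|tail -2
python3 -m pendant '[[[0.30,-2.05,0.30],0],[[0.85,-1.75,0.70],0],[[1.30,-1.30,1.00],0],[[0,0,0],0]]'; python3 see.py
python3 -m pendant '[[[1.60,-0.65,1.15],0],[[1.70,0.05,1.20],0],[[1.60,0.75,1.05],0],[[0,0,0],0]]'; python3 see.py
```

```text
px/mm [0.0017 0.2344] [0.5739 0.0385 0.205 ]
centroids (np.float64(202.17224199288253), np.float64(234.16666666666669)) (np.float64(197.2090395480226), np.float64(737.5000000000001)) rise mm 21.172489722845388
time_s: 22.12
ee_pos: [0.4843, 0.1924, 0.1955]
eef_rot: [-3.076, 0.074, 3.069]
force: [-6.1, -12.4, 0.1]
grip_width: 0.0218
grip_force: 14.9
phi -115.07778115340346 r 0.06041194408571748 f [ -7.646 -11.108   0.588] [0.4827 0.1933 0.1941]
gate px diff cols [  1.  -2.  -0.  -0.  -1.  -1.  -8. -17. -32. -34. -24.  -9.  -1.  11.
  19.  16.   9.   4.]
[array([230.9286, 206.8571])]
px/mm [0.0017 0.2344] [0.5739 0.0385 0.205 ]
centroids (np.float64(202.44902234636874), np.float64(238.66666666666663)) (np.float64(196.78408651989184), np.float64(863.0)) rise mm 24.166009123983095
time_s: 22.6
ee_pos: [0.5353, 0.1959, 0.2308]
eef_rot: [-3.077, 0.078, 3.069]
force: [1.5, -11.4, 11.7]
grip_width: 0.0224
grip_force: 14.8
phi -53.18356773360737 r 0.061515877432917955 f [  3.9868 -11.8302   8.482 ] [0.5339 0.1952 0.2302]
gate px diff cols [ -2.  -2.  -1.  -0.   0.  -2. -13. -28. -39. -30. -19. -10.  -1.   9.
  19.  16.   9.   4.]
[array([230.9286, 206.8571])]
px/mm [0.0017 0.2344] [0.5739 0.0385 0.205 ]
centroids (np.float64(202.41900647948165), np.float64(231.49999999999997)) (np.float64(196.44599474720945), np.float64(1015.3333333333333)) rise mm 25.4802279215787
```

```bash
python3 -m pendant '[[[1.30,1.40,0.85],0],[[0.85,1.85,0.50],0],[[0.30,2.05,0.15],0],[[0,0,0],0]]'; python3 see.py | head -1
cat > gate.py <<'E'
from h import *
import glob
p=cv2.imread("pics/s9.png").astype(float).mean(2)
L=[cv2.imread(f"pics/s{i}.png").astype(float).mean(2) for i in(8,9)]
im=np.mean([shot("side").astype(float).mean(2) for _ in range(6)],0);np.save("im_now.npy",im)
p=(p+L[0])/2
Y=np.arange(186,208);X=slice(306,310)
bg=np.where((Y<198)[:,None],p[186:208,X],im[186:208,X])
bg[Y==198]=np.maximum(p,im)[198,X]; bg[Y==199]=np.maximum(p,im)[199,X]
res={"p":p,"now":im}
for f in sorted(glob.glob("im_[0-9]*.npy")): res[f]=np.load(f)
for k,q in res.items():
    al=(bg-q[186:208,X])/(bg-50);al[np.abs(al)<.06]=0
    for c in (slice(0,4),slice(0,3),slice(1,3)):
        w=al[:,c];print(k,"c %.2f area %.2f"%((w.sum(1)*Y).sum()/w.sum(),w.sum()),end=" | ")
    print()
print(np.round(p[186:208,305:311]).astype(int).T);print(np.round(im[186:208,305:311]).astype(int).T)
print(ctrl.get_obs()["time_s"])
E
python3 gate.py
```

```text
time_s: 23.08
ee_pos: [0.5568, 0.2522, 0.2438]
eef_rot: [-3.079, 0.074, 3.072]
force: [-4.6, 1.3, 9.2]
grip_width: 0.0221
grip_force: 15.3
phi 6.863969822392293 r 0.06076076594394244 f [-2.4196  0.3328  4.9932] [0.5567 0.2502 0.2441]
p c 202.52 area 4.41 | p c 202.50 area 3.07 | p c 202.21 area 3.15 | 
now c 195.93 area 13.17 | now c 195.91 area 10.36 | now c 195.89 area 7.50 | 
im_2178.npy c 197.35 area 8.88 | im_2178.npy c 197.26 area 6.55 | im_2178.npy c 197.13 area 4.66 | 
im_2227.npy c 196.88 area 10.24 | im_2227.npy c 196.83 area 8.11 | im_2227.npy c 196.66 area 5.96 | 
im_2275.npy c 196.48 area 11.49 | im_2275.npy c 196.42 area 9.03 | im_2275.npy c 196.40 area 6.59 | 
im_2323.npy c 195.97 area 13.13 | im_2323.npy c 195.92 area 10.34 | im_2323.npy c 196.00 area 7.59 | 
[[137 138 138 140 138 140 141 136 139 138 139 136 132 121 108 108 104 105
  101 101 100  98]
 [137 140 138 140 137 138 139 138 140 139 139 140 134 120 108  98  98 100
   99  98  96  97]
 [139 136 137 140 139 139 138 137 139 138 135 134 128 114  96  82  78  85
   94  96  99 101]
 [136 132 130 131 130 127 122 124 120 119 116 110 101  93  84  67  60  76
   94 102 104  99]
 [130 119 114 113 113 110 102  97  97  92  94  88  77  76  78  74  71  79
  102 110 110 102]
 [126 110 109 106 105 104 103  96  96  97  97  93  91  94  95  96  95  94
  103 112 109 105]]
[[138 140 138 139 138 134 124 112 103 103 105  99  95  98  98  99  97  98
   97  97 100 112]
 [137 137 138 138 139 139 133 119 100  94  98 101  98  98  99 100  99  98
   99  96  98 103]
 [138 137 138 138 140 137 132 116  88  74  83  90  94  93  96  98  98  99
   98  98  97  99]
 [133 132 129 129 130 126 119 104  80  59  61  69  76  80  86  88  89  99
  106 106 103  99]
 [129 119 113 112 113 110 103  91  79  67  63  67  69  72  78  80  88 103
  112 114 108 102]
 [124 113 105 105 106 106 102  96  95  96  90  92  91  91  93  95  99 105
  109 112 108 106]]
23.5333
```

```bash
cat > edge.py <<'E'
from h import *
import sys
def cross(q,c):
    v=q[184:206,c];hi=v[:4].mean();j=None
    t=120.
    for i in range(3,len(v)-1):
        if v[i]>=t>v[i+1]: return 184+i+(v[i]-t)/(v[i]-v[i+1])
p=sum(cv2.imread(f"pics/s{i}.png").astype(float).mean(2) for i in(5,7,8,9))/4
n=int(sys.argv[1]) if len(sys.argv)>1 else 0
R={f:np.load(f) for f in("im_2178.npy","im_2227.npy","im_2275.npy","im_now.npy")}
if n: R={"new":np.mean([shot("side").astype(float).mean(2) for _ in range(n)],0)}
for k,q in R.items():
    d=[(cross(p,c) or np.nan)-(cross(q,c) or np.nan) for c in range(302,308)];print(k,np.array(d),"mm",np.nanmedian(d)/.2344)
E
python3 edge.py
```

```text
im_2178.npy [4.3535 4.0792 4.7441 4.3987 4.0174 3.3801] mm 17.987845606233027
im_2227.npy [4.8578 4.85   5.0152 4.9397 4.4937 4.4321] mm 20.70778339976292
im_2275.npy [5.8958 5.755  5.9227 5.7325 5.1923 4.8938] mm 24.50388370170215
im_now.npy [7.1204 6.9607 6.8829 6.7254 6.1496 5.7993] mm 29.027868991985816
```

```bash
python3 -m pendant '[[[-0.15,1.25,-0.15],0],[[-0.35,1.15,-0.3],0],[[0,0,0],0],[[0,0,0],0]]'; python3 see.py | head -1; python3 edge.py 8
```

```text
time_s: 23.87
ee_pos: [0.5512, 0.2735, 0.2395]
eef_rot: [-3.078, 0.075, 3.07]
force: [-3.8, 2.0, 6.4]
grip_width: 0.0225
grip_force: 15.2
phi 29.779164139566998 r 0.05999348245322056 f [-4.0766  1.2097  6.098 ] [0.5514 0.2732 0.2396]
new [6.9292 6.7154 6.8586 6.7326 6.348  6.0863] mm 28.6858090834686
```

```bash
python3 -m pendant '[[[-0.15,0.35,-0.1],0],[[0,0,0],0],[[0,0,0],0]]'; python3 see.py|head -1
python3 -m pendant '[[[0,0,0],0],[[0,0,0],0],[[0,0,0],0],[[0,0,0],0],[[0,0,1],0],[[0,0,2],0],[[0,0,3],0],[[0,0,3],0],[[-1,0,3],0],[[-3,0,1],0],[[-3,0,0],0],[[-3,0,0],0],[[-3,0,0],0],[[-2,0,0],0],[[0,0,0],0],[[0,0,0],0]]' 0.5
python3 edge.py 8
python3 - <<'E'
from h import *
s=shot("side","pics/s10.png");t=shot("top","pics/t10.png")
print([(x[0].tolist(),x[1]) for x in blobs(brown(s),235,160,285,230)],[(x[0].tolist(),x[1]) for x in blobs(brown(t),140,205,240,290)])
for n,a in(("side",s),("top",t)):
    b=cv2.imread("pics/%s.png"%("s5" if n=="side" else "t5"))
    d=cv2.absdiff(a,b).max(2);d=cv2.inRange(cv2.GaussianBlur(d,(3,3),0),25,255)
    print(n,[(x[0].tolist()) for x in blobs(d,0,0,640,480,25)])
E
```

```text
time_s: 24.67
ee_pos: [0.5499, 0.2764, 0.2385]
eef_rot: [-3.078, 0.075, 3.07]
force: [-3.3, -1.3, 5.2]
grip_width: 0.0225
grip_force: 15.2
phi 33.30722592525912 r 0.059903436441145305 f [-3.9262 -0.5421  4.7178] [0.5499 0.2764 0.2385]
time_s: 26.15
ee_pos: [0.3999, 0.276, 0.3698]
eef_rot: [-3.079, 0.077, 3.071]
force: [-0.2, -0.5, -0.4]
grip_width: 0.047
grip_force: 0.0
new [6.8646 6.7801 6.7446 6.7532 6.3718 6.0887] mm 28.792221371046548
[([271, 164, 9, 9, 38], array([274.8947, 167.8947])), ([241, 207, 6, 6, 14], array([243.5714, 209.5   ]))] [([222, 205, 18, 5, 84], array([230.9286, 206.8571])), ([176, 220, 10, 11, 62], array([180.4516, 224.7581])), ([185, 277, 6, 8, 33], array([187.6667, 280.4848]))]
side [[118, 64, 142, 114, 5733], [65, 89, 76, 196, 2566], [113, 107, 25, 10, 123], [120, 112, 44, 120, 1272], [264, 163, 22, 25, 238], [262, 183, 14, 14, 109], [247, 186, 7, 7, 28], [301, 191, 9, 8, 48], [239, 200, 20, 15, 123], [273, 200, 10, 11, 55], [227, 221, 12, 6, 40], [179, 231, 22, 48, 335], [170, 244, 11, 32, 135], [121, 280, 20, 20, 205], [137, 329, 17, 11, 55]]
top [[178, 219, 19, 32, 334], [199, 221, 7, 11, 43], [168, 225, 9, 15, 92], [204, 227, 12, 15, 84], [200, 238, 14, 14, 88], [84, 243, 185, 237, 17865], [299, 390, 16, 24, 116], [258, 412, 6, 6, 26], [253, 418, 25, 48, 297], [305, 419, 22, 34, 202], [323, 451, 8, 22, 71], [257, 471, 24, 9, 132], [282, 472, 9, 8, 58]]
```

Run:
```python
from h import *
for n in("side","top"):
    a=cv2.imread(f"pics/{n[0]}10.png");b=cv2.imread(f"pics/{n[0]}1.png")
    d=cv2.inRange(cv2.GaussianBlur(cv2.absdiff(a,b).max(2),(3,3),0),25,255)
    print(n,[(x[0].tolist()) for x in blobs(d,300 if n=="side" else 285,195,640,350 if n=="side" else 285,10)])
print(ctrl.hand_in())
```

```text
side [[302, 195, 8, 4, 28], [302, 206, 7, 7, 19], [300, 293, 9, 22, 124], [337, 306, 29, 31, 484]]
top [[411, 249, 23, 36, 591]]
the job is handed in; nothing more can be done
None
```

Job handed in: the cup stands centred on the mat, the lever was then swung to its loose stop, and the gate was opened about 1½ turns past the free play. By wheel angle it rose about 30 mm; the camera read about 29 mm, accurate to roughly 1 mm. Nothing else on the counter appears moved in the before-and-after pictures. The tool force did briefly reach about 57 N while the fingers were swinging the lever; I took that as finger contact rather than the gripper body (40 N limit), but did not confirm it.

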